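# Gauge the flange gap on the hydrogen filling manifold

### The job

The spacer ring is out of the flange joint on the hydrogen filling manifold and its gap must be measured. Draw the blue-handled taper gauge up out of its wooden block and slide the blade, upright and square to the faces, straight down into the top of the gap, midway between the two upper studs, until it drags snugly on both flange faces without being driven in hard. Finish while still holding the gauge there, snug at that depth, so that it can be read; leave everything else on the ledge where it is.

Things in the scene. Friction and masses are not known exactly. Their poses are not given: they have to be found in the camera images.
- gauge_handle (a point): Taper gap gauge: a straight steel wedge blade under a blue plastic handle; total height 135 mm. This point is the centre of the handle, which is 32 mm wide (own x), 20 mm thick (own y) and 60 mm tall (own z, up), so the handle's underside is 30 mm below it. At the start the gauge stands upright in the block, handle underside on the block's top, blade in the slot. Loose, 0.2 kg
- gauge_tip (a point): Lower end of the gauge's blade, 105 mm straight below the handle's centre when upright. The blade is 75 mm long and 16 mm wide (own x); its thickness (own y) grows evenly, the same on both faces, from 2.5 mm at this tip to 10 mm under the handle (1 mm for each 10 mm)
- gauge: The gauge as a whole; its origin is the centre of the handle's underside, 75 mm above the tip; axes as for the handle
- block: Fixed varnished wooden tool block, 110 mm (own x) by 60 mm (own y) by 85 mm high, origin at the centre of its underside. The gauge's slot is at its centre, 20 by 14.5 mm, 80 mm deep; a small empty hole is 41 mm to its -x side. A ring stand with a funnel, 350 mm tall, keeps to the left edge of the ledge, 200 mm or more from the block
- flange_a: Fixed half of the manifold on a grey skid plate (100 mm in own x, 360 in y, 12 thick): steel pipe along own y, axis 110 mm above the ledge, and an upright round flat flange (115 mm diameter, 18 thick) whose face looks to own -y. On its +y side a brass ball valve with yellow lever (top at 156 mm) and an elbow. Origin on the ledge under the flange face
- flange_b: Fixed other half of the manifold, the same flange facing own +y, with pipe, dial gauge (top 197 mm above the ledge, 118 mm from the face) and hose tail on its -y side. Origin on the ledge under its face; axes parallel to those of flange_a. The two faces are parallel and upright; the gap between them is somewhere between 5.5 and 8 mm, different each time
- face_a (a point): Topmost point of flange_a's face, on top of its rim, 167.5 mm above the ledge; rims are bevelled 1.5 mm. Four 12 mm studs cross the gap 30 mm either side of the centre line, 30 mm above and below the pipe axis; nothing else is in the gap, which is open at the top
- face_b (a point): Topmost point of flange_b's face, likewise; the gap's mouth is midway between face_a and face_b, and the flange faces are rigid
- weight: Red plastic balloon weight, 72 mm wide, 88 mm high, bystander; origin at the centre of its underside
- valve_key: Brass T-shaped valve key lying flat, 120 by 70 mm, 16 mm high, bystander; origin under the middle of its shaft
- adapter: White nylon nozzle adapter, 52 mm wide, 72 mm high, standing, bystander; origin at the centre of its underside
- crucible: Squat grey ceramic crucible, 88 mm wide, 58 mm high, bystander; origin at the centre of its underside
- spacer_thin: White spacer ring lying flat, 68 mm wide, 6 mm high, bystander; origin at the centre of its underside
- spacer_thick: Grey spacer ring lying flat, 68 mm wide, 8 mm high, bystander; origin at the centre of its underside
- spanner: Steel spanner lying flat, 180 mm long, bystander beyond the manifold

How it is judged:
By the outcome, as a careful person would: the job done as asked, in the order asked, and still so for the second after the job is handed in, while the arm keeps its last pose, push and grip.
It also fails if it takes over 42 s, if anything falls off the work surface, if the arm or the gripper's body presses on something with over 40 N, if the wrist force passes 120 N, or if a joint passes its speed limit or range.

### The arm

A 6-joint arm with a two-finger parallel gripper is mounted at the origin on the work surface. World frame = base frame: x ahead of the robot, y to its left, z up, the work surface at z = 0. Lengths are in mm, angles in rad, forces in N, time in s.
With the tool pointing down it reaches from about 400 to 925 mm from the base axis. Payload 12.5 kg.
Tool frame: the origin (TCP) lies midway between the tips of the shut fingers; the grasp point (between the pads) lies 19 mm behind it (env.grip_depth is the distance from the TCP to the grasp point, in mm); z points along the fingers, y is the line along which they close (so a half turn about z gives the same grasp; the last joint's range is limited). The gripper opens to 95 mm and grips with 3 to 60 N. Pads are 20 mm wide; open, the fingers measure 119 mm over their backs; the gripper's body (75 mm by 180 mm) begins 59 mm behind the grasp point.
Start: joints at [-1.3, 0.491, 1.559, -0, 1.092, -0.106], TCP at [229.99, -581.164, 214.661] pointing down, gripper open.
Joint ranges: [-3.1, 3.1], [-0.84, 2.19], [0.05, 2.79], [-1.13, 4.28], [0.06, 2.93], [-2.69, 2.69]. Speed limits (rad/s): [2.22, 2.22, 2.79, 3.14, 3.14, 3.14].

### API

Orientations are given as [roll, pitch, yaw] about the fixed x, y, z axes, in that order (R = Rz(yaw) Ry(pitch) Rx(roll)).
In Python, from cell import monitor, viewer, order, env gives the robot as it stands.
- The arm moves only by the tool move_arm, never from a script. Its argument "moves" is one flat list of numbers, 4 for each row, row after row: the shift along the tool's x, y, z normalised to -1 to 1, where 1 is 0.15 m, then the turn about the tool's z normalised to -1 to 1, where 1 is pi/2 rad. A call has 1 to 10 rows; each row shifts and turns the commanded pose from where the row before left it, along the tool's axes as they then stand; what a row does not reach is not made up. A row lasts 1/8 s, in which the tool goes at most 62.5 mm and 10.7 degrees, less where a joint would pass 70% of its speed; a pose out of reach is approached as far as the arm can. A call with a number of a shift or a turn outside -1 to 1 is refused whole. A call with a gripper value outside its range is refused whole. "claw" is the finger opening in mm, from 0 to 95.1, set as the call begins (left out, the last holds). The fingers move at their own pace and stop on an object; the grip force is fixed at half the most. Time passes only in rows, so rows that do not move let the fingers close. It gives the time, the measured TCP pose, the force, the opening and the grip force at its end, in the units of the state.
- monitor.state(): the state, without advancing time (a new reading comes with each control period).
- viewer.read_camera(name): name is "side" or "top" or "wrist"; returns the picture (420x560x3 uint8, red, green, blue); there is no depth.
- viewer.camera_info(name): a dict with "K" (3x3 intrinsics, pixels), "camera_from_world" (4x4, takes a point from world to camera coordinates). Camera axes: x right, y down, z forward; pixel columns grow to the right and rows downward; lengths in mm; the calibration is good to about 2 mm. The wrist camera is an equidistant fisheye: a pixel r from the principal point sees the ray r / f radians off the axis. A picture is of the moment at which its call begins: read the wrist's pose just before it. camera_info takes no time and is no camera call; for the wrist camera it gives the pose at the moment of the call.
- order.job_done(): hands the job in; it is judged then, once.
The state is a dict: "t": time; "joints": joint angles; "qvel": joint speeds; "tau": joint torques, N m; "eef_pos": TCP position; "tcp_rot": TCP orientation; "ft_force": force on the tool from outside, world axes, zero at the start; "moment": the same for the moment, N m; "opening": opening from 0.0 (shut) to 1.0 (fully open); "grip_force": force on a finger pad.
Only numpy, scipy, OpenCV 4.12 (cv2) and the standard library are available. Lean on these libraries where they do the work, as an engineer would, in place of code of your own. Each camera call takes 0.05 s, during which the arm holds its last target. There are 200 camera calls.

## Working session

There is one attempt and no reset: what is moved stays moved. The work goes in short steps, Python scripts to look and compute and a tool call to move; the robot and the scene stay as the last step left them, time stands still between calls to the robot, and variables do not carry over. Pictures are saved under pics/ and viewed, at most 10 in all, crops included, and the job is handed in when it is done.

Besides the shell and the picture viewer there is one more tool, called after "Call:" by a JSON object that holds its "fn" and its "kwargs", one argument or row to a line. move_arm: Moves the arm, as the interface text tells. Scaled input: -1 to 1 covers 0.15 m each way for a shift and pi/2 rad each way for a turn. Its arguments: {"type":"object","properties":{"moves":{"type":"array"},"claw":{"type":"number"}},"required":["moves"]}

```bash
mkdir -p pics; ls; python3 - <<'E'
from cell import monitor, viewer, order, env
import cv2,numpy as np
for n in("side","top"):
    cv2.imwrite(f"pics/{n}0.png",viewer.read_camera(n)[:,:,::-1])
    i=viewer.camera_info(n);print(n,np.round(i["K"],1).tolist(),np.round(i["camera_from_world"],3).tolist())
s=monitor.state();print(s)
E
```

```text
pics
side [[484.5, 0.0, 277.5], [0.0, 484.5, 206.3], [0.0, 0.0, 1.0]] [[-0.733, -0.68, 0.022, 397.2], [-0.474, 0.487, -0.734, 360.737], [0.489, -0.548, -0.679, 850.697], [0.0, 0.0, 0.0, 1.0]]
top [[507.0, 0.0, 278.4], [0.0, 507.0, 215.5], [0.0, 0.0, 1.0]] [[-0.017, -1.0, -0.016, 15.317], [-0.986, 0.02, -0.163, 608.904], [0.163, 0.013, -0.987, 1188.009], [0.0, 0.0, 0.0, 1.0]]
{'t': 0.1, 'joints': array([-1.29960092e+00,  4.91499259e-01,  1.55940664e+00, -1.67482837e-05,
        1.09170879e+00, -1.05597833e-01]), 'qvel': array([-0.00060003, -0.00203463, -0.00153566, -0.00043502, -0.00117854,
        0.00185243]), 'tau': array([ 4.06428793e-03, -6.13623977e+01, -2.58605272e+01,  6.94578071e-02,
        4.70231683e-02, -3.34045819e-05]), 'eef_pos': array([ 229.92041838, -580.92890991,  214.11395769]), 'tcp_rot': array([-3.14057475e+00, -9.29515851e-05,  3.76800921e-01]), 'ft_force': array([-0.26367389, -0.11047491,  0.52306499]), 'moment': array([-0.04014639, -0.02703534,  0.03960131]), 'grip_force': 0.0, 'opening': 0.9998304348372734}
```

View pics/top0.png

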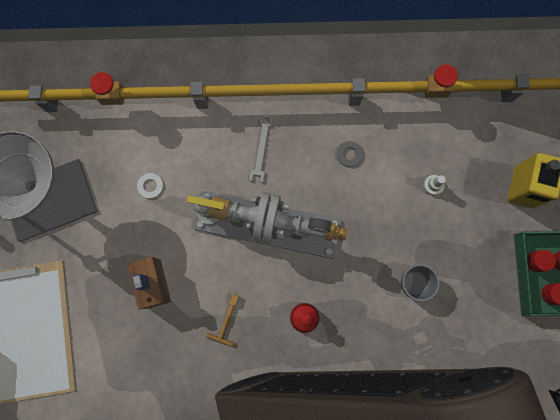

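View pics/side0.png

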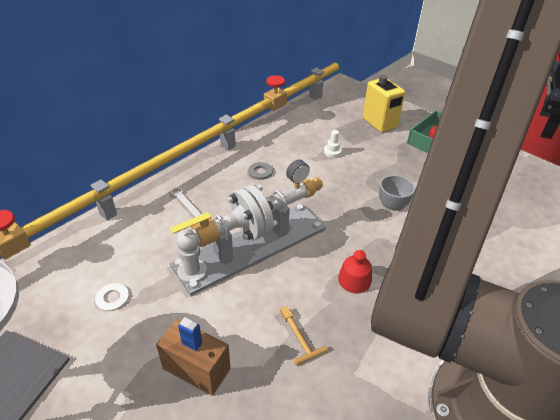

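The top view shows the block and handle near (145,283) and the flange gap near (267,218). In the side view the handle is near (190,333) and the flanges near (250,213). I'll enlarge both places in each view.

```bash
cat > h.py <<'E'
import cv2,numpy as np
from cell import monitor, viewer, order, env
from scipy.optimize import least_squares
def proj(n,P):
    i=viewer.camera_info(n);T=np.array(i["camera_from_world"]);K=np.array(i["K"])
    p=(T@np.append(P,1))[:3]
    return (K@p)[:2]/p[2]
def onz(n,uv,z):
    i=viewer.camera_info(n);T=np.array(i["camera_from_world"]);K=np.array(i["K"])
    d=T[:3,:3].T@np.linalg.solve(K,[*uv,1]);c=-T[:3,:3].T@T[:3,3]
    return c+d*(z-c[2])/d[2]
def tri(obs):
    return least_squares(lambda P:np.concatenate([proj(n,P)-uv for n,uv in obs]),[500,0,100])
def crop(im,x,y,w,h,s): return cv2.resize(im[y:y+h,x:x+w],None,fx=s,fy=s,interpolation=cv2.INTER_CUBIC)
E
python3 - <<'E'
from h import *
t=cv2.imread("pics/top0.png");s=cv2.imread("pics/side0.png")
a=[crop(t,115,245,66,50,6),crop(t,235,183,66,50,6),crop(s,150,310,80,60,5),crop(s,210,175,80,60,5)]
a=[cv2.resize(x,(400,300)) for x in a]
cv2.imwrite("pics/m1.png",np.vstack([np.hstack(a[:2]),np.hstack(a[2:])]))
E
```

```text
(no output)
```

View pics/m1.png

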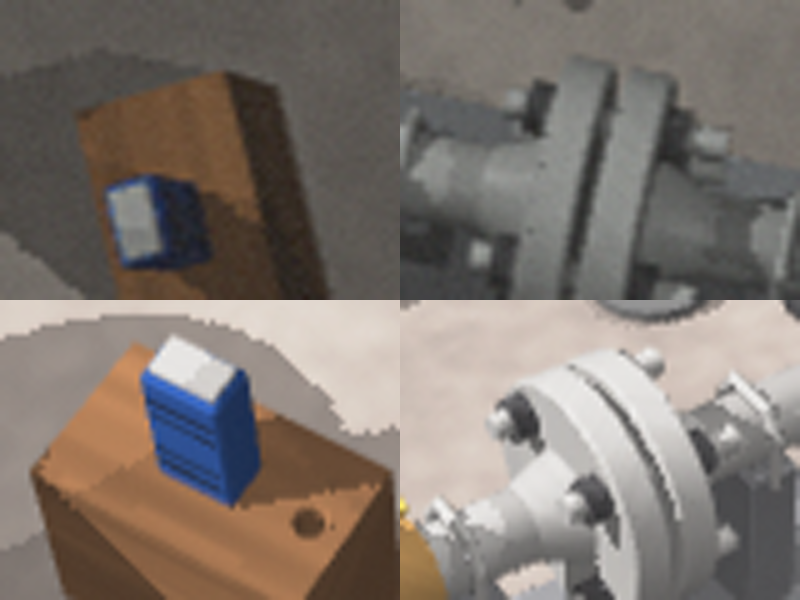

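The crops show the handle top centred near tile (135,220) in the top view and (195,367) in the side view. The gap runs from tile (615,85) to (575,280). Next I turn these into positions.

```bash
python3 - <<'E'
from h import *
np.set_printoptions(precision=1,suppress=True)
T1=lambda u,v:(115+u/6.06,245+v/6.0); T2=lambda u,v:(235+(u-400)/6.06,183+v/6.0)
S1=lambda u,v:(150+u/5,310+(v-300)/5); S2=lambda u,v:(210+(u-400)/5,175+(v-300)/5)
print("handle top z145",onz("top",T1(135,220),145),onz("side",S1(195,367),145))
r=tri([("top",T1(135,220)),("side",S1(195,367))]);print(r.x,r.fun)
c=[onz("top",T1(*p),145) for p in((107,190),(150,176),(163,250),(122,265))]
print("yaw handle",np.arctan2(*(c[0]-c[3])[1::-1]),np.arctan2(*(c[1]-c[2])[1::-1]))
b=[onz("top",p,85) for p in((137,308),(129,265),(169,300),(157,258))]
print(b,"yaw block",np.arctan2(*(b[1]-b[0])[1::-1]),np.arctan2(*(b[3]-b[2])[1::-1]))
p=[onz("top",q,12) for q in((193,229),(333,257))];d=p[0]-p[1];print("plate",p,"yaw",-np.arctan2(d[0],d[1]))
# gap line at axis height ~ rim; sample
for q in((612,90),(600,150),(585,220),(577,280)): print(onz("top",T2(*q),167.5))
for q in((575,370),(600,395),(640,440)): print("s",onz("side",S2(*q),167.5))
E
```

```text
handle top z145 [451.2 317.6 145. ] [452.8 315.8 145. ]
[451.1 316.8 147.9] [-0. -0.  0.  0.]
yaw handle 0.22493536717852503 0.19951354293553344
[array([393.1, 334.1,  85. ]), array([492.7, 355.8,  85. ]), array([410.1, 260.2,  85. ]), array([507.9, 290.2,  85. ])] yaw block 0.21396292943803588 0.29769558060675494
plate [array([585.3, 219.6,  12. ]), array([ 508.4, -129.3,   12. ])] yaw -0.21699713717292338
[629.5  20.3 167.5]
[607.   25.  167.5]
[581.   30.8 167.5]
[558.8  34.  167.5]
s [611.2  31.4 167.5]
s [592.4  35.3 167.5]
s [561.   43.5 167.5]
```

Call:
{"fn": "move_arm", "kwargs": {
  "moves": [0, 0, -0.33, 0.1, 0.29, -0.21, 0, 0, 0.29, -0.21, 0, 0, 0.29, -0.21, 0, 0, 0.29, -0.21, 0, 0, 0.29, -0.21, 0, 0, 0.29, -0.21, 0, 0, 0.29, -0.21, 0, 0],
  "claw": 95
}}

```text
t: 1.1
eef_pos: [480.0, -298.1, 264.0]
tcp_rot: [-3.141, 0.0, 0.22]
ft_force: [0.3, -0.6, 0.1]
opening: 0.999
grip_force: 0.0
```

Call:
{"fn": "move_arm", "kwargs": {
  "moves": [0.2, -0.33, 0, 0, 0.2, -0.33, 0, 0, 0.2, -0.33, 0, 0, 0.2, -0.33, 0, 0, 0.2, -0.33, 0, 0, 0.2, -0.33, 0, 0, 0, 0, 0, 0]
}}

```text
t: 1.98
eef_pos: [590.4, 32.9, 263.5]
tcp_rot: [-3.141, 0.001, 0.224]
ft_force: [-0.2, 0.2, -0.3]
opening: 0.994
grip_force: 0.0
```

```bash
python3 - <<'E'
from h import *
s=monitor.state();print(s["t"],s["eef_pos"],s["tcp_rot"])
i=viewer.camera_info("wrist");print(np.round(i["K"],1).tolist(),np.round(i["camera_from_world"],4).tolist())
im=viewer.read_camera("wrist")[:,:,::-1];cv2.imwrite("pics/w1.png",im);np.savez("w1.npz",K=i["K"],T=i["camera_from_world"])
E
```

```text
1.975 [590.43150823  32.85794788 263.5110114 ] [-3.14111162e+00  6.24270661e-04  2.24057591e-01]
[[325.2, 0.0, 277.8], [0.0, 325.2, 210.1], [0.0, 0.0, 1.0]] [[0.2213, -0.9752, -0.0009, -97.7284], [-0.9327, -0.2119, 0.292, 511.0281], [-0.2849, -0.0638, -0.9564, 610.1854], [0.0, 0.0, 0.0, 1.0]]
```

View pics/w1.png

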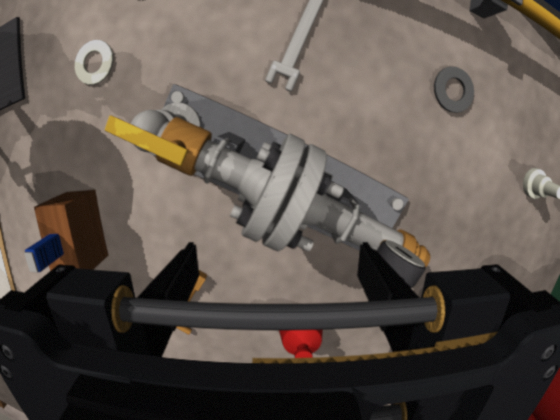

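The wrist view shows the flanges from (300,140) to (265,240), with the gap between them around (288,195). I'll enlarge that.

```bash
python3 - <<'E'
from h import *
im=cv2.imread("pics/w1.png");cv2.imwrite("pics/w1c.png",crop(im,225,130,120,120,5))
d=np.load("w1.npz");T=d["T"];print(-T[:3,:3].T@T[:3,3])
E
```

```text
[672.10427891  51.90836102 434.29044126]
```

View pics/w1c.png

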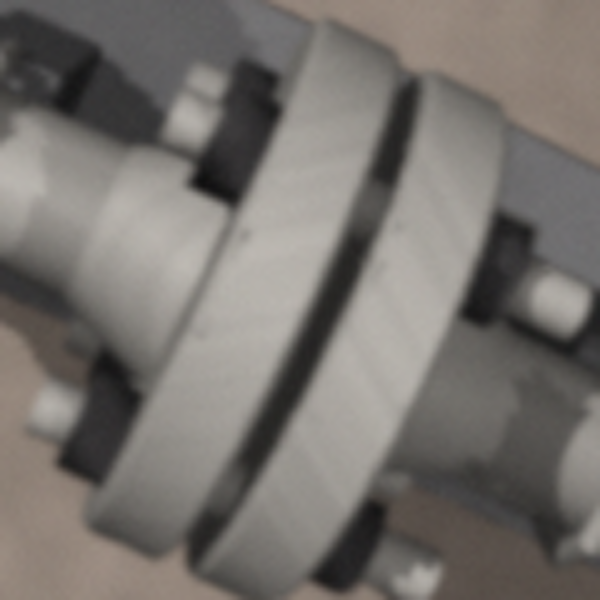

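The crop shows the gap's dark band with the two upper studs at tile (370,205) and (228,490). I'll fit the gap line and take the middle from the studs.

```bash
cat >> h.py <<'E'
def fproj(K,T,P):
    p=(T@np.append(P,1))[:3];r=np.hypot(*p[:2]);a=np.arctan2(r,p[2])
    return np.array([K[0,2]+K[0,0]*a*p[0]/r,K[1,2]+K[1,1]*a*p[1]/r])
def fonz(K,T,uv,z):
    q=np.array([(uv[0]-K[0,2])/K[0,0],(uv[1]-K[1,2])/K[1,1]]);a=np.hypot(*q)
    d=T[:3,:3].T@np.array([*(np.sin(a)*q/a),np.cos(a)]);c=-T[:3,:3].T@T[:3,3]
    return c+d*(z-c[2])/d[2]
E
python3 - <<'E'
from h import *
np.set_printoptions(precision=1,suppress=True)
im=cv2.imread("pics/w1.png")[:,:,1].astype(np.float32);d=np.load("w1.npz");K,T=d["K"],d["T"]
W=lambda u,v:(225+u/5-.4,130+v/5-.4)
a,b=[fonz(K,T,W(*q),144) for q in((370,205),(228,490))]
m=(a+b)/2;print("studs",a,b,np.linalg.norm(a-b),"mid",m,"yaw",np.arctan2(*(a-b)[1::-1]))
c,yaw=m[:2].copy(),-.2
ys=np.arange(-12,12.1,.25)
for it in range(4):
    ex=np.array([np.cos(yaw),np.sin(yaw)]);ey=np.array([-ex[1],ex[0]]);S=np.arange(-34,35,4.);o=[];w=[]
    for s in S:
        z=110+np.sqrt(57**2-s*s)
        uv=np.array([fproj(K,T,[*(c+s*ex+y*ey),z]) for y in ys],np.float32)
        p=cv2.remap(im,uv[None,:,0],uv[None,:,1],cv2.INTER_LINEAR)[0]
        th=(np.median(p)+p.min())/2;k=p<th;o.append(ys[k].mean());w.append(k.sum()*.25)
    f=np.polyfit(S,o,1);c=c+f[1]*ey;yaw+=f[0]
print("gap centre",c,"yaw %.3f"%yaw,np.array(w),np.array(o))
print("along",(m[:2]-c)@ex, "mouth centre", c+((m[:2]-c)@ex)*ex)
# handle in wrist view vs estimate
print(fproj(K,T,[451.5,317,145]))
E
```

```text
studs [626.3  22.4 144. ] [567.1  35.7 144. ] 60.66030305663583 mid [596.7  29.1 144. ] yaw -0.22075895573767337
gap centre [597.   30.6] yaw -0.227 [5.2 5.8 6.2 5.8 5.8 5.8 5.8 5.8 6.  5.8 5.8 5.8 5.8 5.8 5.8 5.8 6.2 6.5] [ 0.   0.   0.   0.   0.   0.   0.   0.  -0.1  0.   0.   0.   0.   0.
  0.   0.   0.  -0.1]
along 0.04275522607263338 mouth centre [597.1  30.6]
[ 32.3 262.2]
```

Call:
{"fn": "move_arm", "kwargs": {
  "moves": [-0.08, -0.342, 0, 0, -0.08, -0.342, 0, 0, -0.08, -0.342, 0, 0, -0.08, -0.342, 0, 0, -0.08, -0.342, 0, 0, -0.08, -0.342, 0, 0, 0, 0, 0.3, 0, 0, 0, 0.1, 0, 0, 0, 0, 0]
}}

```text
t: 3.15
eef_pos: [453.1, 313.1, 203.7]
tcp_rot: [3.141, 0.002, 0.218]
ft_force: [-0.4, -0.3, 1.0]
opening: 1.001
grip_force: 0.0
```

```bash
python3 - <<'E'
from h import *
s=monitor.state();print(s["t"],s["eef_pos"],s["tcp_rot"])
i=viewer.camera_info("wrist")
im=viewer.read_camera("wrist")[:,:,::-1];cv2.imwrite("pics/w2.png",im);np.savez("w2.npz",K=i["K"],T=i["camera_from_world"])
c=fproj(i["K"],i["camera_from_world"],[451.5,317,145]);print(c)
x,y=max(0,int(c[0])-70),max(0,min(300,int(c[1])-60));print(x,y)
cv2.imwrite("pics/w2c.png",crop(im,x,y,140,120,5))
E
```

```text
3.15 [453.08589926 313.06696595 203.70831767] [3.14090577e+00 1.72497233e-03 2.18140701e-01]
[273.05952385 228.4806352 ]
203 168
```

View pics/w2c.png

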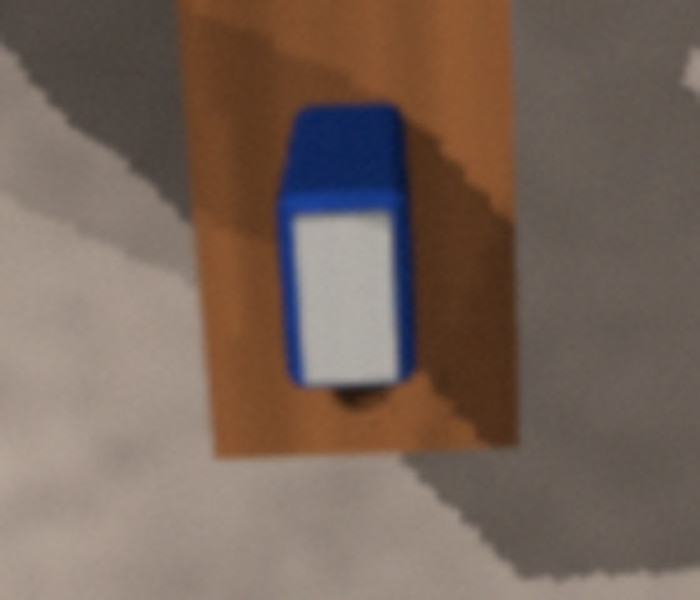

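The crop shows the handle's top face, with corners at tile (278,195), (405,190), (414,380) and (292,387).

```bash
python3 - <<'E'
from h import *
d=np.load("w2.npz");K,T=d["K"],d["T"]
P=[fonz(K,T,(203+u/5-.4,168+v/5-.4),145)[:2] for u,v in((278,195),(405,190),(414,380),(292,387))]
c=np.mean(P,0);e=(P[0]+P[1]-P[2]-P[3])/2;f=(P[0]+P[3]-P[1]-P[2])/2
print(c,np.linalg.norm(e),np.linalg.norm(f),"yaw",np.arctan2(e[1],e[0]),np.arctan2(-f[0],f[1]))
B=[fonz(K,T,(203+u/5-.4,168+v/5-.4),85)[:2] for u,v in((180,0),(215,457),(508,0),(518,445))]
for i in(0,2): g=B[i]-B[i+1];print("block",np.arctan2(g[1],g[0]))
s=monitor.state();y=s["tcp_rot"][2];D=c-s["eef_pos"][:2]
print("tool shift",np.cos(y)*D[0]+np.sin(y)*D[1],np.sin(y)*D[0]-np.cos(y)*D[1])
E
```

```text
[453.57896781 318.22236477] 30.502845008798953 18.715272120016046 yaw 0.26810260748350545 0.2692076490377887
block 0.25759145686960927
block 0.26398661915909516
tool shift 1.1142664393288009 -4.718284951856389
```

Call:
{"fn": "move_arm", "kwargs": {
  "moves": [0.007, -0.031, 0, -0.03, 0, 0, 0.3, 0, 0, 0, 0.25, 0, 0, 0, 0.14, 0, 0, 0, 0, 0, 0, 0, 0, 0]
}}

```text
t: 3.95
eef_pos: [453.7, 319.0, 102.1]
tcp_rot: [-3.141, -0.002, 0.266]
ft_force: [0.3, -0.0, -0.4]
opening: 0.997
grip_force: 0.0
```

Call:
{"fn": "move_arm", "kwargs": {
  "moves": [0, 0, 0, 0, 0, 0, 0, 0, 0, 0, 0, 0, 0, 0, 0, 0, 0, 0, 0, 0, 0, 0, 0, 0, 0, 0, 0, 0, 0, 0, 0, 0],
  "claw": 0
}}

```text
t: 4.95
eef_pos: [452.7, 318.9, 100.6]
tcp_rot: [3.141, 0.0, 0.267]
ft_force: [1.3, -1.8, 0.6]
opening: 0.216
grip_force: 0.8
```

Call:
{"fn": "move_arm", "kwargs": {
  "moves": [0, 0, 0, 0, 0, 0, 0, 0, 0, 0, 0, 0, 0, 0, 0, 0]
}}

```text
t: 5.45
eef_pos: [452.7, 318.9, 100.6]
tcp_rot: [3.141, 0.0, 0.267]
ft_force: [0.9, -1.1, 0.0]
opening: 0.208
grip_force: 30.0
```

Call:
{"fn": "move_arm", "kwargs": {
  "moves": [0, 0, -0.1, 0, 0, 0, -0.2, 0, 0, 0, -0.2, 0, 0, 0, -0.2, 0, 0, 0, -0.2, 0, 0, 0, -0.2, 0, 0, 0, -0.2, 0, 0, 0, -0.2, 0, 0, 0, 0, 0]
}}

```text
t: 6.58
eef_pos: [452.9, 319.2, 328.0]
tcp_rot: [-3.141, -0.004, 0.267]
ft_force: [0.7, -0.0, -2.6]
opening: 0.208
grip_force: 30.0
```

Call:
{"fn": "move_arm", "kwargs": {
  "moves": [0, 0, 0, 0.08, 0, 0, 0, 0.08, 0, 0, 0, 0.08, 0, 0, 0, 0.0745, 0, 0, 0, 0]
}}

```text
t: 7.2
eef_pos: [452.3, 318.8, 324.5]
tcp_rot: [3.14, 0.001, -0.226]
ft_force: [0.0, 0.2, -2.1]
opening: 0.212
grip_force: 30.0
```

Call:
{"fn": "move_arm", "kwargs": {
  "moves": [0.195, 0.237, 0, 0, 0.195, 0.237, 0, 0, 0.195, 0.237, 0, 0, 0.195, 0.237, 0, 0, 0.195, 0.237, 0, 0, 0.195, 0.237, 0, 0, 0.195, 0.237, 0, 0, 0, 0, 0, 0, 0, 0, 0, 0]
}}

```text
t: 8.32
eef_pos: [595.8, 30.6, 325.0]
tcp_rot: [-3.142, 0.001, -0.226]
ft_force: [-0.8, 1.2, -2.9]
opening: 0.207
grip_force: 30.0
```

```bash
python3 - <<'E'
from h import *
s=monitor.state();p=s["eef_pos"];print(s["t"],p,s["tcp_rot"])
y=s["tcp_rot"][2];D=np.array([597.,30.6])-p[:2]
print("tool shift",np.cos(y)*D[0]+np.sin(y)*D[1],np.sin(y)*D[0]-np.cos(y)*D[1])
i=viewer.camera_info("wrist");im=viewer.read_camera("wrist")[:,:,::-1];np.savez("w3.npz",K=i["K"],T=i["camera_from_world"])
cv2.imwrite("pics/w3.png",im)
t=viewer.read_camera("top")[:,:,::-1];sd=viewer.read_camera("side")[:,:,::-1]
cv2.imwrite("pics/top3.png",t);cv2.imwrite("pics/side3.png",sd)
for n in("top","side"):
  for z in(-15.6,-90.6): print(n,proj(n,p+[0,0,z]))
for z in(-15.6,-90.6): print("w",fproj(i["K"],i["camera_from_world"],p+[0,0,z]))
c=proj("side",p+[0,0,-50]).astype(int);x,yy=c[0]-40,c[1]-40;print(x,yy)
cv2.imwrite("pics/m3.png",np.hstack([crop(sd,x,yy,80,120,5),crop(im,230,150,80,120,5)]))
E
```

```text
8.325 [595.79202968  30.594496   324.96104228] [-3.14158612e+00  1.16852963e-03 -2.25814376e-01]
tool shift 1.1760701289740028 -0.2758289857631702
top [262.54406993 200.75717714]
top [264.23228821 207.66036355]
side [249.21187457 135.58087484]
side [249.89157773 166.91270127]
w [279.45573299 250.67772341]
w [279.05387794 214.20782435]
209 110
```

View pics/m3.png

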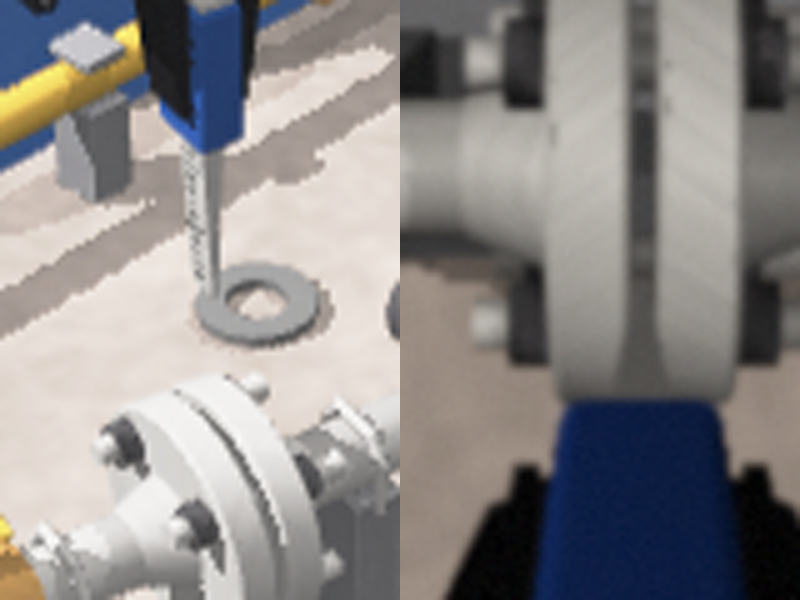

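The side crop shows the blade hanging upright. In the wrist crop the handle centre (tile x about 644) lines up with the gap centre (about 643). I'll refit the gap line in this view.

```bash
python3 - <<'E'
from h import *
im=cv2.imread("pics/w3.png")[:,:,1].astype(np.float32);d=np.load("w3.npz");K,T=d["K"],d["T"]
c,yaw=np.array([597.,30.6]),-.227
ys=np.arange(-9,9.1,.25)
for it in range(4):
    ex=np.array([np.cos(yaw),np.sin(yaw)]);ey=np.array([-ex[1],ex[0]]);S=np.arange(0,40,4.);o=[];w=[]
    for s in S:
        z=110+np.sqrt(57**2-s*s)
        uv=np.array([fproj(K,T,[*(c+s*ex+y*ey),z]) for y in ys],np.float32)
        p=cv2.remap(im,uv[None,:,0],uv[None,:,1],cv2.INTER_LINEAR)[0]
        th=(np.median(p)+p.min())/2;k=p<th;o.append(ys[k].mean());w.append(k.sum()*.25)
    f=np.polyfit(S,o,1);c=c+f[1]*ey;yaw+=f[0]
print(c,yaw,np.round(w,1),np.round(o,2))
print(fproj(K,T,[*c,166]))
for s in (-8,0,8):
  pass
for v in(215,222,226,228): print(v,im[v,262:296].astype(int))
E
```

```text
[597.13092546  31.16689591] -0.22946212121212123 [6.2 6.  6.2 5.8 6.  6.  6.2 6.  6.5 6.2] [ 0.    0.12  0.    0.   -0.12 -0.12  0.   -0.12  0.12  0.  ]
[278.00865432 193.18665436]
215 [139 139 140 140 139 140 142 142 141 144 141 139 123  96  85  80  79  80
  87 110 130 137 137 139 142 141 142 139 141 142 143 145 145 140]
222 [114 114 114 117 115 116 116 118 119 120 116 103  88  82  79  80  80  81
  80  82  92 106 111 112 114 114 115 115 118 117 118 119 118 116]
226 [ 96  92  91  94  91  94  93  95  96  96  92  87  81  81  80  80  80  79
  80  81  83  85  90  93  94  95  97  98  98  99 101 100 100  97]
228 [86 79 75 77 77 77 81 82 81 83 81 79 77 78 76 78 76 78 77 79 76 78 78 79
 78 80 81 82 82 84 86 87 89 89]
```

Call:
{"fn": "move_arm", "kwargs": {
  "moves": [0.008, -0.004, 0.1, 0, 0, 0, 0.15, 0, 0, 0, 0.15, 0, 0, 0, 0, 0, 0, 0, 0, 0]
}}

```text
t: 9.1
eef_pos: [597.7, 30.9, 266.1]
tcp_rot: [-3.142, -0.001, -0.227]
ft_force: [-0.5, 0.2, -1.9]
opening: 0.208
grip_force: 30.0
```

```bash
python3 - <<'E'
from h import *
s=monitor.state();p=s["eef_pos"];print(s["t"],p,s["tcp_rot"],s["ft_force"],s["moment"])
sd=viewer.read_camera("side")[:,:,::-1];im=viewer.read_camera("wrist")[:,:,::-1]
cv2.imwrite("pics/m4.png",np.hstack([crop(sd,209,140,80,100,5),crop(im,240,140,80,100,5)]))
E
```

```text
9.1 [597.67940427  30.93965476 266.10677003] [-3.14154143e+00 -6.90575669e-04 -2.26773459e-01] [-0.47300295  0.24300451 -1.90083022] [0.00685475 0.05317849 0.00798421]
```

View pics/m4.png

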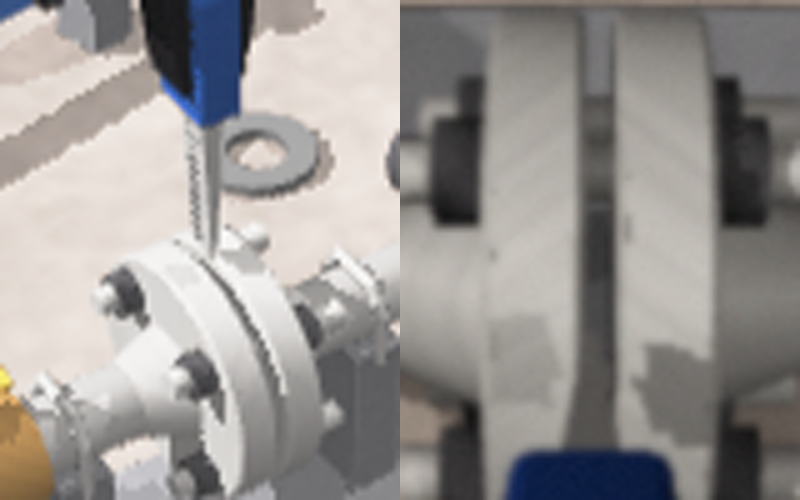

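The side crop shows the tip right at the gap's mouth. In the wrist crop the blade's centre (about 595) matches the gap's (about 597). I'll lower it in.

Call:
{"fn": "move_arm", "kwargs": {
  "moves": [0, 0, 0.03, 0, 0, 0, 0.03, 0, 0, 0, 0.03, 0, 0, 0, 0.03, 0, 0, 0, 0.03, 0, 0, 0, 0, 0]
}}

```text
t: 9.95
eef_pos: [597.3, 30.5, 242.6]
tcp_rot: [3.141, 0.001, -0.227]
ft_force: [-0.1, -2.1, -3.3]
opening: 0.207
grip_force: 30.0
```

Call:
{"fn": "move_arm", "kwargs": {
  "moves": [0, 0, 0.02, 0, 0, 0, 0.02, 0, 0, 0, 0.02, 0, 0, 0, 0, 0, 0, 0, 0, 0]
}}

```text
t: 10.58
eef_pos: [597.5, 30.2, 233.9]
tcp_rot: [3.141, -0.0, -0.227]
ft_force: [-0.4, -5.9, -1.9]
opening: 0.206
grip_force: 30.0
```

Call:
{"fn": "move_arm", "kwargs": {
  "moves": [0, 0.003, 0, 0, 0, 0, 0, 0, 0, 0, 0, 0]
}}

```text
t: 10.95
eef_pos: [597.4, 30.1, 234.0]
tcp_rot: [3.141, -0.0, -0.227]
ft_force: [0.8, -5.0, -3.3]
opening: 0.207
grip_force: 30.0
```

Call:
{"fn": "move_arm", "kwargs": {
  "moves": [0, 0.005, 0, 0, 0, 0, 0, 0, 0, 0, 0, 0]
}}

```text
t: 11.32
eef_pos: [597.1, 29.9, 234.2]
tcp_rot: [-3.141, 0.0, -0.227]
ft_force: [-0.3, -0.8, -2.6]
opening: 0.209
grip_force: 30.0
```

Call:
{"fn": "move_arm", "kwargs": {
  "moves": [0, 0, 0.02, 0, 0, 0, 0.01, 0, 0, 0, 0, 0, 0, 0, 0, 0]
}}

```text
t: 11.82
eef_pos: [597.2, 29.6, 229.6]
tcp_rot: [-3.142, -0.0, -0.227]
ft_force: [0.3, -0.3, -3.1]
opening: 0.212
grip_force: 30.0
```

Call:
{"fn": "move_arm", "kwargs": {
  "moves": [0, 0, 0.015, 0, 0, 0, 0.01, 0, 0, 0, 0, 0, 0, 0, 0, 0]
}}

```text
t: 12.32
eef_pos: [597.2, 29.5, 225.8]
tcp_rot: [3.141, 0.0, -0.227]
ft_force: [0.2, -0.1, -3.4]
opening: 0.209
grip_force: 30.0
```

Call:
{"fn": "move_arm", "kwargs": {
  "moves": [0, 0, 0.015, 0, 0, 0, 0, 0, 0, 0, 0, 0]
}}

```text
t: 12.7
eef_pos: [597.2, 29.4, 223.5]
tcp_rot: [3.141, 0.0, -0.227]
ft_force: [-0.6, -1.1, -3.4]
opening: 0.208
grip_force: 30.0
```

Call:
{"fn": "move_arm", "kwargs": {
  "moves": [0, 0, 0.015, 0, 0, 0, 0, 0, 0, 0, 0, 0]
}}

```text
t: 13.08
eef_pos: [597.3, 29.4, 221.4]
tcp_rot: [3.141, -0.0, -0.227]
ft_force: [0.4, -2.8, 0.8]
opening: 0.21
grip_force: 30.0
```

Call:
{"fn": "move_arm", "kwargs": {
  "moves": [0, 0.002, 0.008, 0, 0, 0, 0, 0, 0, 0, 0, 0]
}}

```text
t: 13.45
eef_pos: [597.4, 29.3, 220.7]
tcp_rot: [-3.141, -0.001, -0.227]
ft_force: [-1.2, -0.4, 5.7]
opening: 0.213
grip_force: 30.0
```

Call:
{"fn": "move_arm", "kwargs": {
  "moves": [0, 0, 0.003, 0, 0, 0, 0, 0, 0, 0, 0, 0, 0, 0, 0, 0]
}}

```text
t: 13.95
eef_pos: [597.4, 29.3, 220.5]
tcp_rot: [-3.141, -0.001, -0.227]
ft_force: [-0.9, -1.1, 7.8]
opening: 0.209
grip_force: 30.0
```

```bash
python3 - <<'E'
from h import *
s=monitor.state();p=s["eef_pos"];print(s["t"],p,s["tcp_rot"],s["ft_force"],s["moment"],s["grip_force"])
sd=viewer.read_camera("side")[:,:,::-1];im=viewer.read_camera("wrist")[:,:,::-1]
cv2.imwrite("pics/m5.png",np.hstack([crop(sd,209,150,80,100,5),crop(im,240,140,80,100,5)]))
E
```

```text
13.95 [597.40130548  29.31632381 220.52200586] [-3.14128833e+00 -1.37920105e-03 -2.27172141e-01] [-0.86929542 -1.11772212  7.75890456] [-0.2590934   0.32967868 -0.0331784 ] 29.998960196971893
```

View pics/m5.png

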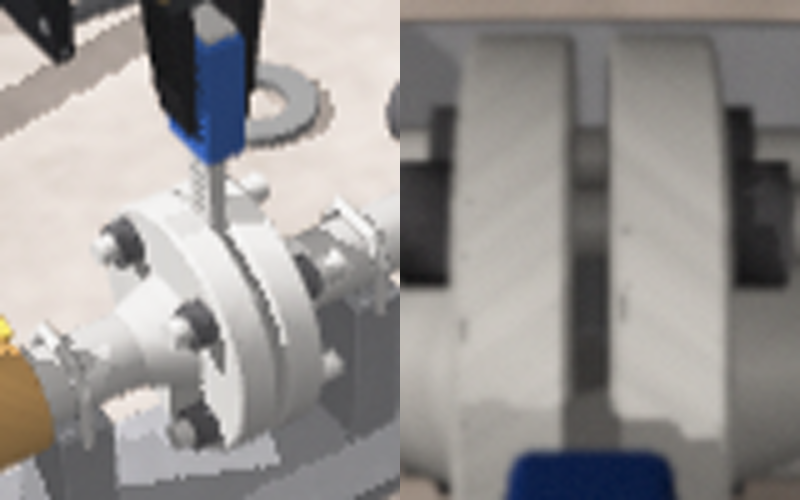

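The blade sits upright in the gap and fills it. The handle is held above the rims, the sideways force is near zero and the net downward push is about 11 N. I'm handing it in.

```bash
python3 -c "
from cell import order
print(order.job_done())"
```

```text
the job is handed in; nothing more can be done
None
```

The job is handed in at about 14 s with the gripper still holding the gauge upright in the gap, midway between the upper studs; it is snug on both faces at about 11 N net push, tip about 37 mm below the rim, so the gap is roughly 6.1 mm.

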